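# Start the bench fume extractor from its console

### The job

Start the welding bench's fume extractor from its control console: first push down the white-marked end of the black rocker so that it tips fully over to on, then press the blue reset button all the way down and let it come back up, then press the green start button fully in so that it stays in. Do not press the red stop button, and leave the brass coupling, tape roll, steel offcut and mug where they stand; nothing is to be picked up.

Things in the scene. Friction and masses are not known exactly. Their poses are not given: they have to be found in the camera images.
- console: Grey sheet-metal control console with an aluminium top plate, fixed to the bench: 160 mm deep (its x), 300 mm wide (its y), 70 mm high. Origin: centre of its underside, on the bench; x points away from its operator side, z up. The four controls (rocker, blue, green, red) stand in one row along its y, 70 mm apart, the row 20 mm to the -x side of its middle; which control is in which place varies.
- rocker_on (a point): Centre of pressing area on the upper face of the 'on' end of the black rocker paddle (64 mm along the console's x, 30 mm wide, 8 mm thick; white mark on this end, which is the one towards the console's -x side). The point lies 24 mm from the rocker's pivot axis (parallel to console y, 85 mm above the bench) and moves with the paddle: about 94 mm above the bench when off (this end up), about 84 mm when fully on (this end down).
- rocker (a joint): Rocker angle in rad: 0 = off (marked end up), 0.4 = fully on (marked end down, at its stop). No spring: it stays where it is left; about 2 N on the marked end moves it.
- reset_top (a point): Blue reset button: round push button, 32 mm across and standing 10 mm proud of a 12 mm high round collar (black) on the console's top. This point: centre of the button's upper face, 92 mm above the bench when not pressed; it moves with the button.
- reset (a joint): Travel of the blue button in m: 0 = up, 0.006 = fully down. It springs back; fully down takes about 5 N.
- start_top (a point): Green start button: round push button, 32 mm across and standing 10 mm proud of a 12 mm high round collar (black) on the console's top. This point: centre of the button's upper face, 92 mm above the bench when not pressed; it moves with the button.
- start (a joint): Travel of the green button in m: 0 = out, 0.006 = fully in. It stays where it is left; about 3 N moves it.
- stop_top (a point): Red stop button, not to be pressed: round push button, 32 mm across and standing 10 mm proud of a 12 mm high round collar (yellow) on the console's top. This point: centre of the button's upper face, 92 mm above the bench when not pressed; it moves with the button.
- stop (a joint): Travel of the red button in m: 0 = up, 0.006 = fully down; springs back, 5 N.
- coupling_mid (a point): Loose brass pipe coupling, 30 mm diameter, 30 mm high, standing on the console's top behind the row (on its +x side). Point: its centre.
- tape_mid (a point): Loose red roll of tape on a cardboard core (open hole, 71 mm) lying flat on the bench beside the console's +y end, 100 mm diameter, 48 mm high. Point: its centre.
- offcut_mid (a point): Loose offcut of square steel tube, 40 x 40 mm, 120 mm long, lying on the bench in front of the console (on its -x side). Point: its centre.
- mug_mid (a point): Loose white mug beside the console's -y end, 76 mm diameter, 85 mm high. Point: on its axis, half-way up.

How it is judged:
By the outcome, as a careful person would: the job done as asked, in the order asked, and still so for the second after the job is handed in, with the robot touching nothing.
It also fails if it takes over 56 s, if anything falls off the work surface, if the arm or the gripper's body presses on something with over 40 N, if the wrist force passes 120 N, or if a joint passes its speed limit or range.

### The arm

A 6-joint arm with a two-finger parallel gripper is mounted at the origin on the work surface. World frame = base frame: x ahead of the robot, y to its left, z up, the work surface at z = 0. Lengths are in mm, angles in rad, forces in N, time in s.
With the tool pointing down it reaches from about 325 to 775 mm from the base axis. Payload 9.3 kg.
Tool frame: the origin (TCP) lies between the finger pads; the fingertips stand arm.tip_reach ahead of it and the grasp point (between the pads) lies 5 mm behind it (arm.tip_reach is the distance from the TCP to the fingertips, in mm); z points along the fingers, y is the direction in which the jaws open and shut (so a half turn about z gives the same grasp; the last joint's range is limited). The gripper opens to 85 mm and grips with 20 to 120 N. Pads are 22 mm wide; open, the fingers measure 114 mm over their backs; the gripper's body (76 mm by 85 mm) begins 54 mm behind the grasp point. The pads swing forward as they close: fully open they stand 13 mm farther back than shut.
Start: joints at [-1.301, 0.259, 0.021, 1.334, 0, 1.418], TCP at [225.667, -501.569, 245.279] pointing down, gripper open.
Joint ranges: [-3.04, 3.04], [-0.91, 1.82], [-1.04, 1.36], [-1.92, 1.95], [-1.52, 1.45], [-3.14, 3.14]. Speed limits (rad/s): [2.22, 2.22, 2.79, 3.14, 3.14, 3.14].

### API

Orientations are given as [roll, pitch, yaw] about the fixed x, y, z axes, in that order (R = Rz(yaw) Ry(pitch) Rx(roll)).
In Python, from bench import arm gives the robot as it stands.
- The arm moves only by the tool apply_moves, never from a script. Its argument "targets" is a list of rows, each an object of numbers: "jaw": the opening, from 0 (shut) to 1 (fully open); "tx", "ty", "tz": the shift along the world's x, y, z in mm; "wx", "wy", "wz": the turn, a rotation vector about the world's x, y, z in degrees. In form: [{"jaw": .., "tx": .., "ty": .., "tz": .., "wx": .., "wy": .., "wz": ..}, ...]. A call has 1 to 10 rows; each row shifts and turns the commanded pose from where the row before left it; what a row does not reach is not made up. A row lasts 1/8 s, in which the tool goes at most 62.5 mm and 10.7 degrees, less where a joint would pass 70% of its speed; a pose out of reach is approached as far as the arm can. A call with a gripper value outside its range is refused whole. The fingers move at their own pace and stop on an object; "grip_force" is the grip in N (left out, the last holds). Time passes only in rows, so rows that do not move let the fingers close. It gives the time, the measured TCP pose, the force and the opening at its end, in the units of the state.
- arm.sense(): the state, without advancing time (a new reading comes with each control period).
- arm.read_camera(name): name is "side" or "top" or "wrist"; returns (picture, depth): 480x640x3 uint8, red, green, blue; 480x640 float32, mm along the optical axis (not along the pixel's ray), 0 where there is no reading.
- arm.get_calibration(name): a dict with "mtx" (3x3 intrinsics, pixels), "R" (3x3) and "t" (3): a world point X has camera coordinates R X + t. Camera axes: x right, y down, z forward; pixel columns grow to the right and rows downward; lengths in mm; the calibration is good to about 2 mm. A picture is of the moment at which its call begins: read the wrist's pose just before it. get_calibration takes no time and is no camera call; for the wrist camera it gives the pose at the moment of the call.
- arm.job_done(): hands the job in, once; it reports no verdict.
The state is a dict: "clock": time; "q": joint angles; "joint_velocities": joint speeds; "tau": joint torques, N m; "position": TCP position; "tool_rot": TCP orientation; "force": force on the tool from outside, world axes, zero at the start; "torque": the same for the moment, N m; "grip_width": opening from 0.0 (shut) to 1.0 (fully open).
Only numpy, scipy, OpenCV 4.12 (cv2) and the standard library are available. Lean on these libraries where they do the work, as an engineer would, in place of code of your own. Each camera call takes 0.05 s, during which the arm holds its last target.

## Working session

There is one attempt and no reset: what is moved stays moved. The work goes in short steps, Python scripts to look and compute and a tool call to move; the robot and the scene stay as the last step left them, time stands still between calls to the robot, and variables do not carry over. Pictures are saved under pics/ and viewed, and the job is handed in when it is done.

Besides the shell and the picture viewer there is one more tool, called after "Call:" as name(argument=value, ...), one argument or row to a line, values as JSON. apply_moves: Moves the arm, as the interface text tells. Its arguments: {"type":"object","properties":{"targets":{"type":"array","items":{"type":"object","properties":{"jaw":{"type":"number"},"tx":{"type":"number"},"ty":{"type":"number"},"tz":{"type":"number"},"wx":{"type":"number"},"wy":{"type":"number"},"wz":{"type":"number"}}}},"grip_force":{"type":"number"}},"required":["targets"]}

```bash
mkdir -p pics; python3 - <<'E'
from bench import arm
import cv2,numpy as np
print(arm.sense()); print([ (k,getattr(arm,k)) for k in dir(arm) if k=='tip_reach'])
for n in ("top","side"):
    p,d=arm.read_camera(n); cv2.imwrite(f"pics/{n}0.png",p[:,:,::-1]); np.savez(f"{n}0.npz",p=p,d=d,**arm.get_calibration(n))
    c=arm.get_calibration(n); print(n,c)
E
```

```text
{'clock': 0.0, 'q': array([-1.30059700e+00,  2.59190375e-01,  2.07714460e-02,  1.33370374e+00,
        2.38839283e-05,  1.41819634e+00]), 'joint_velocities': array([-0.00076126, -0.00053426, -0.00083076,  0.00057489, -0.00031859,
        0.00014886]), 'tau': array([-2.28873869e-04, -5.55635870e+01,  3.44534218e+01,  1.36999571e-02,
       -1.04000418e-05,  1.70730459e-05]), 'position': array([ 225.60536104, -501.31650776,  244.67095655]), 'tool_rot': array([-3.14028536e+00, -2.25220801e-04,  4.22799159e-01]), 'force': array([-1.13473511,  1.21026842, -1.31617411]), 'torque': array([ 0.04964047,  0.00394332, -0.01120461]), 'grip_width': 0.9985536959796047}
[('tip_reach', 14.0)]
top {'mtx': array([[510.38221655,   0.        , 326.62684152],
       [  0.        , 510.38221655, 239.65958985],
       [  0.        ,   0.        ,   1.        ]]), 'R': array([[-0.01363254, -0.99987545, -0.00795265],
       [-0.98596938,  0.01476541, -0.16627198],
       [ 0.1663687 ,  0.00557436, -0.98604786]]), 't': array([ 16.73744098, 560.00869064, 880.5940526 ])}
side {'mtx': array([[512.63548639,   0.        , 327.09991202],
       [  0.        , 512.63548639, 247.86681093],
       [  0.        ,   0.        ,   1.        ]]), 'R': array([[-0.967389  , -0.25317087, -0.00793982],
       [-0.14317603,  0.57240907, -0.80737134],
       [ 0.20894773, -0.77990536, -0.58999023]]), 't': array([522.7881549 , 125.90658615, 811.66413099])}
```

View pics/top0.png

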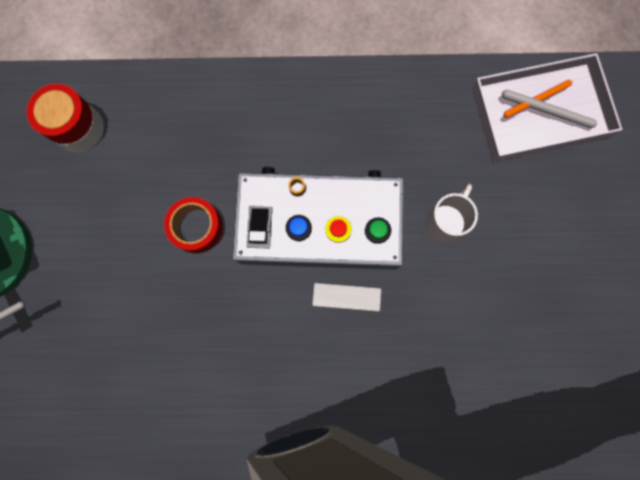

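View pics/side0.png

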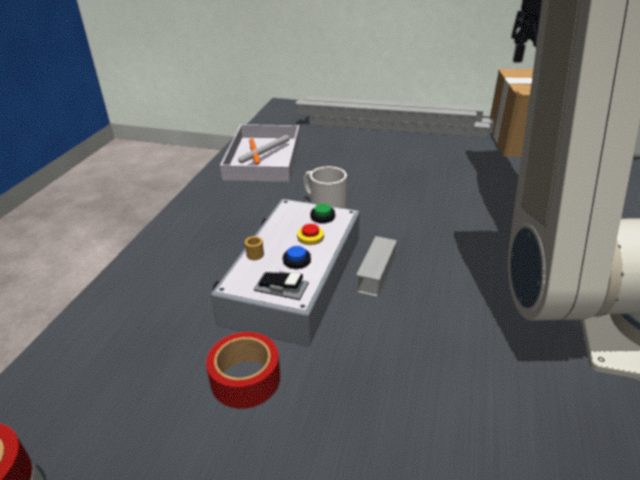

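The top view shows the rocker at (259,226) with its white end near (258,238), then blue (298,227), red (338,228) and green (378,230). In the side view blue is at (296,255), red (311,231), green (323,211) and the white mark about (293,279). Next I'll measure them by colour segmentation in both views.

```bash
cat > m.py <<'E'
import cv2,numpy as np
def load(n): return dict(np.load(n+"0.npz"))
def ray(c,u,v):
    d=c['R'].T@np.linalg.inv(c['mtx'])@np.array([u,v,1]); return -c['R'].T@c['t'],d/np.linalg.norm(d)
def cen(c,roi,f):
    p=c['p'].astype(int);r,g,b=p[...,0],p[...,1],p[...,2]
    m=f(r,g,b);k=np.zeros_like(m);x0,y0,x1,y1=roi;k[y0:y1,x0:x1]=1;m&=k.astype(bool)
    v,u=np.nonzero(m);d=c['d'][m];return u.mean(),v.mean(),np.median(d[d>0]),len(u)
def tri(a,b):
    (o1,d1),(o2,d2)=a,b
    s=np.linalg.lstsq(np.c_[d1,-d2],o2-o1,rcond=None)[0]
    x,y=o1+s[0]*d1,o2+s[1]*d2;return (x+y)/2,np.linalg.norm(x-y)
T,S=load("top"),load("side")
col={'blue':lambda r,g,b:(b>r+50)&(b>g+30),'green':lambda r,g,b:(g>r+40)&(g>b+25),
'red':lambda r,g,b:(r>130)&(g<75)&(b<80),'white':lambda r,g,b:(r>190)&(g>190)&(b>190)}
roi={'blue':((280,210,318,246),(278,240,315,272)),'green':((360,212,396,248),(308,200,340,225)),
'red':((322,212,354,246),(296,218,328,246)),'white':((250,228,267,245),(284,268,303,290))}
if __name__=="__main__":
  for n in col:
    a=cen(T,roi[n][0],col[n]);b=cen(S,roi[n][1],col[n])
    x,e=tri(ray(T,*a[:2]),ray(S,*b[:2]))
    def bp(c,a): return c['R'].T@(np.linalg.inv(c['mtx'])@np.array([a[0],a[1],1])*a[2]-c['t'])
    print(n,np.round(a,1),np.round(b,1),'tri',x.round(1),round(e,1),'topD',bp(T,a).round(1),'sideD',bp(S,b).round(1))
    # plane intersect at z=92 from top
    o,d=ray(T,*a[:2]);print('   z92',(o+d*(92-o[2])/d[2]).round(1)); o,d=ray(S,*b[:2]);print('   z92 side',(o+d*(92-o[2])/d[2]).round(1))
  for n,c,r in(('t',T,(240,200,400,250)),('s',S,(250,195,345,300))):
    x0,y0,x1,y1=r; cv2.imwrite(f'pics/{n}z.png',cv2.resize(c['p'][y0:y1,x0:x1,::-1],None,fx=5,fy=5,interpolation=cv2.INTER_NEAREST))
E
python3 m.py
```

```text
blue [297.8 226.1 887.2 299. ] [296. 253. 829. 264.] tri [577.8  58.4  84.8] 1.8 topD [577.5  58.2  91. ] sideD [574.8  64.2  89.3]
   z92 [577.3  58.1  92. ]
   z92 side [573.6  67.6  92. ]
green [378.2 228.7 885.3 278. ] [322.3 209.1 936.3 177. ] tri [571.1 -81.9  85.1] 1.5 topD [570.7 -81.2  91.1] sideD [568.4 -75.2  89.4]
   z92 [570.5 -81.1  92. ]
   z92 side [567.3 -71.2  92. ]
red [338.  227.7 885.7 196. ] [309.9 229.2 881.5 125. ] tri [574.1 -11.8  86. ] 0.9 topD [573.5 -11.6  91.6] sideD [571.5  -5.   90.7]
   z92 [573.4 -11.6  92. ]
   z92 side [571.   -3.2  92. ]
white [256.7 235.5 882.8 113. ] [292.6 275.  779.6 161. ] tri [560.2 128.6  97.3] 1.2 topD [561.5 129.3  93.2] sideD [561.9 122.2  91.8]
   z92 [561.7 129.5  92. ]
   z92 side [561.8 122.5  92. ]
```

View pics/sz.png

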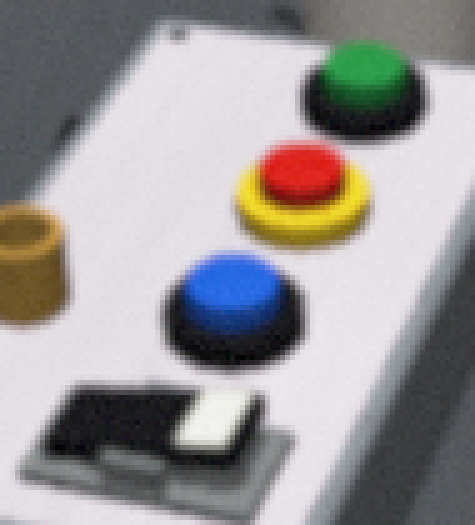

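View pics/tz.png

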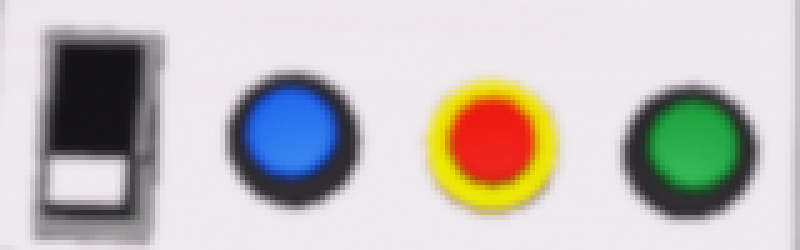

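```bash
python3 - <<'E'
from m import *
for n,a,b in(('blue',(298.0,226.2),(296.1,250.6)),('green',(378.4,228.4),(323.1,207.8)),('red',(338.0,227.7),(310,229.4)),('white',(257.3,236.2),(293.6,278.8))):
    x,e=tri(ray(T,*a),ray(S,*b)); print(n,x.round(1),round(e,1))
E
```

```text
blue [577.1  57.9  89.3] 0.9
green [570.3 -82.1  88.2] 2.9
red [574.  -11.7  85.7] 1.1
white [559.6 128.5  90.1] 2.4
```

Blue (577,58), green (570.5,-81.5) and red (574,-12) are collinear and 70 mm apart, as the text says. Triangulated heights are 86–90 mm against 92, so I'll confirm contact by force. The rocker's on-end is at about (557.5,129) and the console yaw is about -0.049. I'll close the jaws and move above the rocker.

Call:
apply_moves(
  targets=[
    {"jaw":0,"tx":24,"ty":45,"tz":-3,"wz":-3},
    {"jaw":0,"tx":24,"ty":45,"tz":-3,"wz":-3},
    {"jaw":0,"tx":24,"ty":45,"tz":-3,"wz":-3},
    {"jaw":0,"tx":24,"ty":45,"tz":-3,"wz":-3},
    {"jaw":0,"tx":24,"ty":45,"tz":-3,"wz":-3},
    {"jaw":0,"tx":24,"ty":45,"tz":-3,"wz":-3},
    {"jaw":0,"tx":24,"ty":45,"tz":-3,"wz":-3},
    {"jaw":0,"tx":24,"ty":45,"tz":-3,"wz":-3},
    {"jaw":0,"tx":24,"ty":45,"tz":-3,"wz":-3},
    {"jaw":0,"tx":24,"ty":45,"tz":-3},
  ],
  grip_force=30,
)

```text
validation failed for argument at $.ta...
```

Call:
apply_moves(
  targets=[
    {"jaw":0.0,"tx":24,"ty":45,"tz":-3,"wx":0,"wy":0,"wz":-3},
    {"jaw":0.0,"tx":24,"ty":45,"tz":-3,"wx":0,"wy":0,"wz":-3},
  ],
  grip_force=30,
)

```text
clock: 0.35
position: [273.8, -410.6, 238.5]
tool_rot: [-3.14, -0.0, 0.315]
force: [0.3, -1.1, -0.1]
grip_width: 0.603
```

All seven fields seem to be required in each row.

Call:
apply_moves(
  targets=[
    {"jaw":0.0,"tx":24,"ty":45,"tz":-3,"wx":0,"wy":0,"wz":-3},
    {"jaw":0.0,"tx":24,"ty":45,"tz":-3,"wx":0,"wy":0,"wz":-3},
    {"jaw":0.0,"tx":24,"ty":45,"tz":-3,"wx":0,"wy":0,"wz":-3},
    {"jaw":0.0,"tx":24,"ty":45,"tz":-3,"wx":0,"wy":0,"wz":-3},
    {"jaw":0.0,"tx":24,"ty":45,"tz":-3,"wx":0,"wy":0,"wz":-3},
    {"jaw":0.0,"tx":24,"ty":45,"tz":-3,"wx":0,"wy":0,"wz":-3},
    {"jaw":0.0,"tx":24,"ty":45,"tz":-3,"wx":0,"wy":0,"wz":-3},
    {"jaw":0.0,"tx":24,"ty":45,"tz":-3,"wx":0,"wy":0,"wz":0},
  ],
)

```text
clock: 1.35
position: [466.1, -49.9, 215.1]
tool_rot: [3.142, 0.0, -0.049]
force: [0.2, -1.1, -0.7]
grip_width: 0.0
```

Call:
apply_moves(
  targets=[
    {"jaw":0.0,"tx":23,"ty":45,"tz":0,"wx":0,"wy":0,"wz":0},
    {"jaw":0.0,"tx":23,"ty":45,"tz":0,"wx":0,"wy":0,"wz":0},
    {"jaw":0.0,"tx":23,"ty":45,"tz":0,"wx":0,"wy":0,"wz":0},
    {"jaw":0.0,"tx":22,"ty":44,"tz":0,"wx":0,"wy":0,"wz":0},
    {"jaw":0.0,"tx":0,"ty":0,"tz":0,"wx":0,"wy":0,"wz":0},
  ],
)

```text
clock: 1.98
position: [557.0, 94.1, 214.3]
tool_rot: [-3.115, 0.002, 0.006]
force: [0.1, 0.6, -1.0]
grip_width: -0.0
```

```bash
python3 - <<'E'
from bench import arm
import cv2,numpy as np
s=arm.sense();print(s['position'],s['force'])
c=arm.get_calibration('wrist')
p,d=arm.read_camera('wrist'); cv2.imwrite("pics/w1.png",p[:,:,::-1]); np.savez("wrist0.npz",p=p,d=d,**c)
for n,X in(('tip',s['position']-[0,0,14]),('rock',(557.5,129,94)),('blue',(577,58,92)),('green',(570.5,-81.5,92))):
    y=c['mtx']@(c['R']@np.array(X)+c['t']);print(n,(y/y[2]).round(1))
E
```

```text
[557.02050927  94.09508431 214.3265878 ] [ 0.0582802   0.56221781 -1.02842726]
tip [319.3 312.6   1. ]
rock [268.5 230.    1. ]
blue [383.7 200.    1. ]
green [613.5 212.9   1. ]
```

View pics/w1.png

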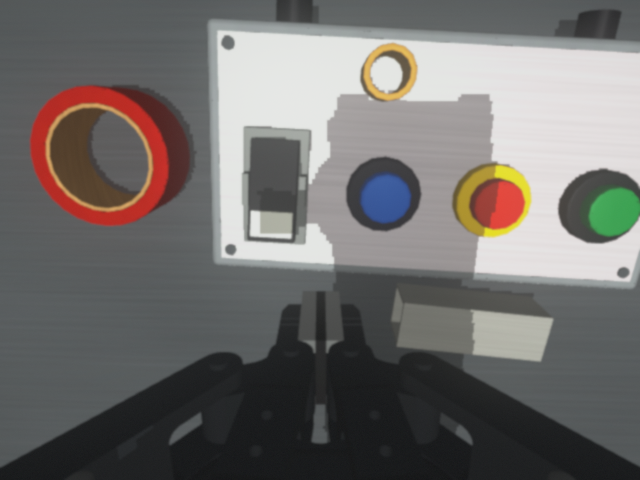

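The wrist view agrees with the estimates: blue is seen at (386,197) against a predicted (384,200), green at (613,212) against (613,213), and the white mark at (273,222) against (269,230). The arm stopped short in y, though, so I'll check the joints.

```bash
python3 - <<'E'
from bench import arm
s=arm.sense();print(s['q'].round(3),s['position'],s['tool_rot'],s['joint_velocities'].round(3),s['clock'])
E
```

```text
[ 0.004  0.292 -0.01   1.27   0.026  3.141] [556.23925751  93.26130833 214.46448038] [-3.11532713e+00  1.94348066e-03  5.12217778e-03] [-0.02  -0.023 -0.021  0.002 -0.004 -0.001] 2.025
```

Joint 6 is at its limit of 3.14. I'll turn the tool +20° in yaw to free it, level it, then continue over the rocker.

Call:
apply_moves(
  targets=[
    {"jaw":0.0,"tx":0,"ty":0,"tz":0,"wx":0,"wy":0,"wz":10},
    {"jaw":0.0,"tx":0,"ty":0,"tz":0,"wx":0,"wy":0,"wz":10},
    {"jaw":0.0,"tx":0,"ty":18,"tz":-30,"wx":-1.5,"wy":0,"wz":0},
    {"jaw":0.0,"tx":0,"ty":18,"tz":-30,"wx":0,"wy":0,"wz":0},
    {"jaw":0.0,"tx":0,"ty":0,"tz":-20,"wx":0,"wy":0,"wz":0},
    {"jaw":0.0,"tx":0,"ty":0,"tz":0,"wx":0,"wy":0,"wz":0},
  ],
)

```text
clock: 2.78
position: [554.9, 128.1, 134.2]
tool_rot: [-3.139, 0.013, 0.352]
force: [1.1, -0.4, 0.6]
grip_width: -0.005
```

Call:
apply_moves(
  targets=[
    {"jaw":0.0,"tx":0.5,"ty":1,"tz":-20,"wx":0,"wy":0,"wz":0},
    {"jaw":0.0,"tx":0,"ty":0,"tz":-4,"wx":0,"wy":0,"wz":0},
    {"jaw":0.0,"tx":0,"ty":0,"tz":-4,"wx":0,"wy":0,"wz":0},
    {"jaw":0.0,"tx":0,"ty":0,"tz":-3,"wx":0,"wy":0,"wz":0},
    {"jaw":0.0,"tx":0,"ty":0,"tz":0,"wx":0,"wy":0,"wz":0},
  ],
)

```text
clock: 3.4
position: [556.9, 129.8, 104.6]
tool_rot: [-3.14, 0.009, 0.353]
force: [0.3, 0.1, 1.7]
grip_width: -0.006
```

Call:
apply_moves(
  targets=[
    {"jaw":0.0,"tx":0,"ty":0,"tz":-3,"wx":0,"wy":0,"wz":0},
    {"jaw":0.0,"tx":0,"ty":0,"tz":0,"wx":0,"wy":0,"wz":0},
  ],
)

```text
clock: 3.65
position: [556.8, 129.9, 101.3]
tool_rot: [-3.14, 0.009, 0.353]
force: [-0.4, 0.2, 1.5]
grip_width: -0.001
```

Call:
apply_moves(
  targets=[
    {"jaw":0.0,"tx":0,"ty":0,"tz":-2,"wx":0,"wy":0,"wz":0},
    {"jaw":0.0,"tx":0,"ty":0,"tz":0,"wx":0,"wy":0,"wz":0},
  ],
)

```text
clock: 3.9
position: [556.7, 129.9, 99.6]
tool_rot: [-3.14, 0.009, 0.353]
force: [-4.2, -1.1, 5.4]
grip_width: -0.006
```

Call:
apply_moves(
  targets=[
    {"jaw":0.0,"tx":0,"ty":0,"tz":-2,"wx":0,"wy":0,"wz":0},
    {"jaw":0.0,"tx":0,"ty":0,"tz":0,"wx":0,"wy":0,"wz":0},
  ],
)

```text
clock: 4.15
position: [556.9, 129.9, 99.1]
tool_rot: [-3.14, 0.008, 0.353]
force: [-7.8, -1.4, 19.8]
grip_width: 0.0
```

It's at a hard stop with 20 N. I'll lift, move over blue and check the rocker.

Call:
apply_moves(
  targets=[
    {"jaw":0.0,"tx":0,"ty":0,"tz":10,"wx":0,"wy":0,"wz":0},
    {"jaw":0.0,"tx":0,"ty":0,"tz":25,"wx":0,"wy":0,"wz":0},
    {"jaw":0.0,"tx":7,"ty":-24,"tz":0,"wx":0,"wy":0,"wz":0},
    {"jaw":0.0,"tx":7,"ty":-24,"tz":0,"wx":0,"wy":0,"wz":0},
    {"jaw":0.0,"tx":6,"ty":-24,"tz":0,"wx":0,"wy":0,"wz":0},
    {"jaw":0.0,"tx":0,"ty":0,"tz":0,"wx":0,"wy":0,"wz":0},
  ],
)

```text
clock: 4.9
position: [577.4, 56.6, 132.1]
tool_rot: [-3.14, 0.009, 0.351]
force: [-0.4, 0.3, 0.1]
grip_width: -0.003
```

```bash
python3 - <<'E'
from bench import arm
import cv2,numpy as np
s=arm.sense();print(s['position'],s['force'])
p,d=arm.read_camera('side'); w,_=arm.read_camera('wrist')
cv2.imwrite("pics/s2.png",np.hstack([cv2.resize(p[180:330,200:360],(480,450)),cv2.resize(w,(320,240)).repeat(1,0) if 0 else np.vstack([cv2.resize(w,(320,240)),np.zeros((210,320,3),np.uint8)])])[:,:,::-1])
E
```

```text
[577.36815335  56.62637276 132.09885521] [-0.39755476  0.27529135  0.05002701]
```

View pics/s2.png

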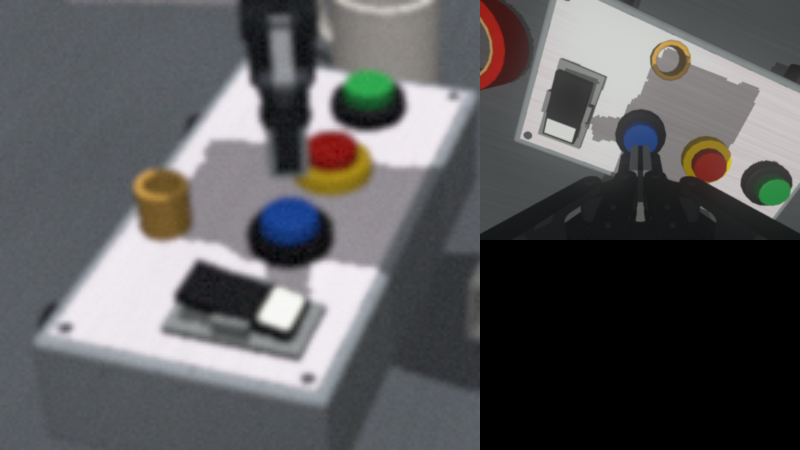

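In the crop the rocker's white end (282,310) is now down and its far end up, and the tips hang over blue. Pressing blue now.

Call:
apply_moves(
  targets=[
    {"jaw":0.0,"tx":0,"ty":1,"tz":-22,"wx":0,"wy":0,"wz":0},
    {"jaw":0.0,"tx":0,"ty":0,"tz":-5,"wx":0,"wy":0,"wz":0},
    {"jaw":0.0,"tx":0,"ty":0,"tz":-3,"wx":0,"wy":0,"wz":0},
    {"jaw":0.0,"tx":0,"ty":0,"tz":0,"wx":0,"wy":0,"wz":0},
  ],
)

```text
clock: 5.5
position: [576.8, 59.4, 102.8]
tool_rot: [-3.139, 0.009, 0.354]
force: [-2.0, 1.8, 2.8]
grip_width: 0.002
```

Call:
apply_moves(
  targets=[
    {"jaw":0.0,"tx":0,"ty":0,"tz":-2,"wx":0,"wy":0,"wz":0},
    {"jaw":0.0,"tx":0,"ty":0,"tz":0,"wx":0,"wy":0,"wz":0},
  ],
)

```text
clock: 5.75
position: [577.1, 59.1, 100.7]
tool_rot: [-3.139, 0.008, 0.353]
force: [-1.2, 3.1, 4.7]
grip_width: 0.001
```

Call:
apply_moves(
  targets=[
    {"jaw":0.0,"tx":0,"ty":0,"tz":-2,"wx":0,"wy":0,"wz":0},
    {"jaw":0.0,"tx":0,"ty":0,"tz":0,"wx":0,"wy":0,"wz":0},
  ],
)

```text
clock: 6.0
position: [577.2, 59.1, 99.9]
tool_rot: [-3.14, 0.007, 0.353]
force: [-4.8, 3.4, 16.2]
grip_width: -0.001
```

Call:
apply_moves(
  targets=[
    {"jaw":0.0,"tx":0,"ty":0,"tz":-1,"wx":0,"wy":0,"wz":0},
    {"jaw":0.0,"tx":0,"ty":0,"tz":0,"wx":0,"wy":0,"wz":0},
  ],
)

```text
clock: 6.25
position: [577.2, 59.1, 99.7]
tool_rot: [-3.14, 0.007, 0.353]
force: [-7.8, 3.9, 25.0]
grip_width: 0.002
```

Blue bottomed out: 25 N with the travel stopped at tip height about 86. I'll lift clear, travel well above red to green, and look.

Call:
apply_moves(
  targets=[
    {"jaw":0.0,"tx":0,"ty":0,"tz":10,"wx":0,"wy":0,"wz":0},
    {"jaw":0.0,"tx":0,"ty":0,"tz":35,"wx":0,"wy":0,"wz":0},
    {"jaw":0.0,"tx":0,"ty":0,"tz":10,"wx":0,"wy":0,"wz":0},
    {"jaw":0.0,"tx":-2,"ty":-35,"tz":0,"wx":0,"wy":0,"wz":0},
    {"jaw":0.0,"tx":-2,"ty":-35,"tz":0,"wx":0,"wy":0,"wz":0},
    {"jaw":0.0,"tx":-2,"ty":-35,"tz":0,"wx":0,"wy":0,"wz":0},
    {"jaw":0.0,"tx":-1,"ty":-35,"tz":0,"wx":0,"wy":0,"wz":0},
    {"jaw":0.0,"tx":0,"ty":0,"tz":0,"wx":0,"wy":0,"wz":0},
    {"jaw":0.0,"tx":0,"ty":0,"tz":0,"wx":0,"wy":0,"wz":0},
  ],
)

```text
clock: 7.38
position: [569.6, -81.0, 151.7]
tool_rot: [-3.139, 0.01, 0.353]
force: [0.2, 0.6, -0.0]
grip_width: 0.003
```

```bash
python3 - <<'E'
from bench import arm
import cv2,numpy as np
s=arm.sense();print(s['position'],s['force'])
c=arm.get_calibration('wrist')
w,_=arm.read_camera('wrist');p,d=arm.read_camera('side')
for X in((570.5,-81.5,92),(577,58,92)):
    y=c['mtx']@(c['R']@np.array(X)+c['t']);print((y/y[2]).round(1))
cv2.imwrite("pics/s3.png",np.hstack([cv2.resize(p[180:330,200:360],(400,375)),cv2.resize(w,(400,300))if 0 else np.vstack([cv2.resize(w,(400,300)),np.zeros((75,400,3),np.uint8)])])[:,:,::-1])
E
```

```text
[569.63353323 -80.96725796 151.72929443] [ 0.1985097   0.57144868 -0.02578154]
[321.3 265.    1. ]
[ 31.5 151.3   1. ]
```

View pics/s3.png

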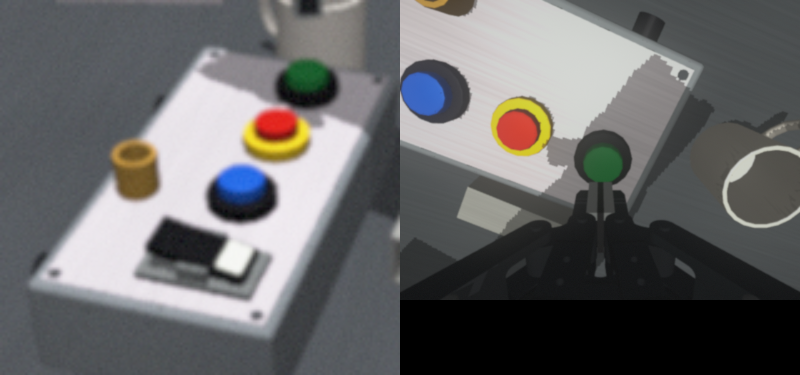

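Blue has come back up (crop 240,185) and red is untouched. Green sits under the tips, at wrist pixel (323,256) against a predicted (321,265). Pressing green.

Call:
apply_moves(
  targets=[
    {"jaw":0.0,"tx":2,"ty":-0.5,"tz":-40,"wx":0,"wy":0,"wz":0},
    {"jaw":0.0,"tx":0,"ty":0,"tz":-5,"wx":0,"wy":0,"wz":0},
    {"jaw":0.0,"tx":0,"ty":0,"tz":-4,"wx":0,"wy":0,"wz":0},
    {"jaw":0.0,"tx":0,"ty":0,"tz":-2,"wx":0,"wy":0,"wz":0},
    {"jaw":0.0,"tx":0,"ty":0,"tz":0,"wx":0,"wy":0,"wz":0},
  ],
)

```text
clock: 8.1
position: [572.2, -81.5, 102.0]
tool_rot: [-3.14, 0.008, 0.353]
force: [-1.1, 1.2, 2.4]
grip_width: 0.002
```

Call:
apply_moves(
  targets=[
    {"jaw":0.0,"tx":0,"ty":0,"tz":-2,"wx":0,"wy":0,"wz":0},
    {"jaw":0.0,"tx":0,"ty":0,"tz":0,"wx":0,"wy":0,"wz":0},
  ],
)

```text
clock: 8.35
position: [572.3, -81.6, 100.0]
tool_rot: [-3.14, 0.008, 0.353]
force: [-0.5, 2.6, 4.9]
grip_width: -0.002
```

Call:
apply_moves(
  targets=[
    {"jaw":0.0,"tx":0,"ty":0,"tz":-2,"wx":0,"wy":0,"wz":0},
    {"jaw":0.0,"tx":0,"ty":0,"tz":0,"wx":0,"wy":0,"wz":0},
  ],
)

```text
clock: 8.6
position: [572.4, -81.7, 99.6]
tool_rot: [-3.141, 0.007, 0.353]
force: [-5.7, 4.3, 21.0]
grip_width: 0.004
```

Call:
apply_moves(
  targets=[
    {"jaw":0.0,"tx":0,"ty":0,"tz":-0.5,"wx":0,"wy":0,"wz":0},
    {"jaw":0.0,"tx":0,"ty":0,"tz":0,"wx":0,"wy":0,"wz":0},
  ],
)

```text
clock: 8.85
position: [572.4, -81.6, 99.6]
tool_rot: [-3.141, 0.006, 0.353]
force: [-6.8, 3.4, 25.7]
grip_width: 0.0
```

Green is at its stop with 26 N. I'll lift and back away toward the robot for a last look.

Call:
apply_moves(
  targets=[
    {"jaw":0.0,"tx":0,"ty":0,"tz":10,"wx":0,"wy":0,"wz":0},
    {"jaw":0.0,"tx":0,"ty":0,"tz":40,"wx":0,"wy":0,"wz":0},
    {"jaw":0.0,"tx":0,"ty":0,"tz":40,"wx":0,"wy":0,"wz":0},
    {"jaw":0.0,"tx":-40,"ty":0,"tz":20,"wx":0,"wy":0,"wz":0},
    {"jaw":0.0,"tx":-40,"ty":-40,"tz":10,"wx":0,"wy":0,"wz":0},
    {"jaw":0.0,"tx":-40,"ty":-40,"tz":0,"wx":0,"wy":0,"wz":0},
    {"jaw":0.0,"tx":0,"ty":-40,"tz":0,"wx":0,"wy":0,"wz":0},
    {"jaw":0.0,"tx":0,"ty":-40,"tz":0,"wx":0,"wy":0,"wz":0},
    {"jaw":0.0,"tx":0,"ty":0,"tz":0,"wx":0,"wy":0,"wz":0},
    {"jaw":0.0,"tx":0,"ty":0,"tz":0,"wx":0,"wy":0,"wz":0},
  ],
)

```text
clock: 10.1
position: [451.6, -241.4, 216.6]
tool_rot: [-3.139, 0.01, 0.353]
force: [-0.2, 0.7, -0.0]
grip_width: -0.002
```

```bash
python3 - <<'E'
from bench import arm
import cv2,numpy as np
s=arm.sense();print(s['position'],s['force'])
t,d1=arm.read_camera('top');p,d=arm.read_camera('side')
d0=np.load('top0.npz')['d']; 
for n,u,v in(('blue',298,226),('red',338,228),('green',378,229),('white',257,236),('far',260,214)):
    f=lambda D:np.median(D[v-3:v+4,u-3:u+4]); print(n,f(d0),f(d1))
cv2.imwrite("pics/s4.png",np.hstack([cv2.resize(p[180:330,200:360],(400,375)),cv2.resize(t[150:340,150:490],(400,224))if 0 else np.vstack([cv2.resize(t[150:340,150:490],(400,224)),np.zeros((151,400,3),np.uint8)])])[:,:,::-1])
t0=np.load('top0.npz')['p']; print(cv2.absdiff(t,t0)[150:320,150:490].max(2).__gt__(60).sum())
E
```

```text
[ 451.64531524 -241.43371764  216.59503243] [-0.23230477  0.72337626 -0.01960284]
blue 886.49255 886.3179
red 885.6551 885.4586
green 884.7939 890.7461
white 882.85486 890.23724
far 897.3161 889.5098
88
```

View pics/s4.png

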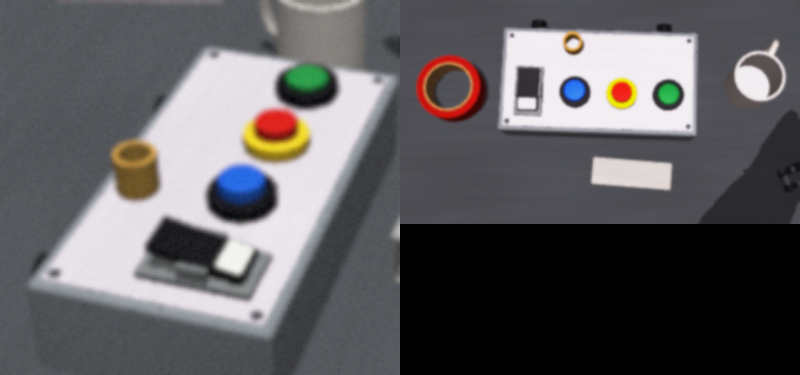

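Green went 6.0 mm in and stays there, and blue and red are at their original height. The rocker depths give a turn of about 0.40 rad, which is full travel. The loose things look unmoved.

```bash
python3 -c "
from bench import arm
print(arm.job_done())"
```

```text
the job is handed in; nothing more can be done
None
```

I started the extractor in the order asked: rocker to on, blue reset pressed and released, green start pressed in. I handed the job in at about 10 s on the robot's clock. Nothing was picked up, and the arm was well clear of everything at the end.

- **Rocker:** I pushed the white end down to a hard stop with about 20 N. Before-and-after depth readings give a turn of about 0.40 rad, which is full travel.
- **Blue reset:** I pressed it to its stop with about 25 N, and it came back up to within 0.2 mm of its starting height.
- **Green start:** I pressed it to its stop with about 26 N. It was still 6 mm in after I lifted off.
- **Red stop and loose objects:** Red's height is unchanged, within 0.2 mm. The coupling, tape roll, offcut and mug look unmoved in the last pictures.

**Disagreements and hitches:**
- The button heights I measured from two views came out at 86–89 mm, against the 92 mm given. The top camera's depth readings gave 91–92 mm and contact by force fitted the given heights, so I relied on those.
- The last joint reached the end of its range on the way to the rocker and stopped the arm short. I turned the tool 20° and carried on; nothing was touched.
- My first move call was refused because some rows left fields out. It moved nothing.

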